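# Tighten the coupling nut on the analyser's reagent manifold

## Robot

A 6-joint arm with a two-finger parallel gripper is mounted at the origin on the work surface. World frame = base frame: x ahead of the robot, y to its left, z up, the work surface at z = 0. Lengths are in mm, angles in degrees, forces in N, time in s.
With the tool pointing down it reaches from about 275 to 725 mm from the base axis. Payload 15.9 kg.
Tool frame: the origin (TCP) lies on the centre line of the jaws, within the pads' length; the fingertips stand 14 mm ahead of it and the grasp point (between the pads) lies 5 mm behind it; z points along the fingers, y is the line along which they close (so a half turn about z gives the same grasp; the last joint's range is limited). The gripper opens to 85 mm and grips with 20 to 120 N. Pads are 22 mm wide; open, the fingers measure 114 mm over their backs; the gripper's body (76 mm by 85 mm) begins 54 mm behind the grasp point. The pads swing forward as they close: fully open they stand 13 mm farther back than shut.
Start: joints at [-77.177, 12.198, -1.971, 75.831, 0, 90], TCP at [110.963, -487.517, 212.906] pointing down, gripper open.
Joint ranges: [-170.91, 170.91], [-42.67, 98.43], [-65.05, 77.54], [-120.47, 116.71], [-90, 82.35], [-180, 180]. Speed limits (degrees/s): [108.29, 108.29, 136.94, 147.25, 180, 180].

## Interface

Orientations are given as [roll, pitch, yaw] about the fixed x, y, z axes, in that order (R = Rz(yaw) Ry(pitch) Rx(roll)).
In Python, from plant import bot, imaging, job gives the robot as it stands.
- The arm moves only by the tool send_rows, never from a script. Its argument "commands" is one flat list of numbers, 7 for each row, row after row: the turn, a rotation vector about the tool's x, y, z in rad, then the shift along the tool's x, y, z in m, then the finger opening in m, from 0 to 0.0854. In form: [wx, wy, wz, dx, dy, dz, fingers, wx, wy, wz, dx, dy, dz, fingers, ...]. A call has exactly 5 rows; each row is the pose to reach, as a shift and turn from the pose commanded when the call began, along the tool's axes at that moment; what a row does not reach only later rows make up. A row lasts 1/12 s, in which the tool goes at most 41.7 mm and 7.16 degrees, less where a joint would pass 70% of its speed; a pose out of reach is approached as far as the arm can. A call with a gripper value outside its range is refused whole. The fingers move at their own pace and stop on an object; "squeeze" is the grip in N (left out, the last holds). Time passes only in rows, so rows that repeat a pose let the fingers close, or fill a call up. It gives the time, the measured TCP pose, the force, the opening and the grip force at its end, in the units of the state.
- bot.get_state(): the state, without advancing time (a new reading comes with each control period).
- imaging.grab_frame(name): name is "side" or "top" or "wrist"; returns (picture, depth): 420x560x3 uint8, red, green, blue; 420x560 float32, mm along the optical axis (not along the pixel's ray), 0 where there is no reading.
- imaging.camera_params(name): a dict with "fovy" (degrees; the focal length in pixels is half the picture's height over the tangent of half this angle, whatever the lens; pixels are square), "cx", "cy" (the principal point, pixels), "R" (3x3) and "t" (3): a world point X has camera coordinates R X + t; the wrist camera has in their place "tool_from_camera" (4x4, takes a point from camera to tool coordinates, whose origin is the TCP and whose axes are the flange's). Camera axes: x right, y down, z forward; pixel columns grow to the right and rows downward; lengths in mm; the calibration is good to about 2 mm. A picture is of the moment at which its call begins: read the wrist's pose just before it. camera_params takes no time and is no camera call.
- job.job_done(): hands the job in; it is judged then, once.
The state is a dict: "time_s": time; "joint_positions": joint angles; "joint_velocities": joint speeds; "joint_torque": joint torques, N m; "tool_pos": TCP position; "eef_rot": TCP orientation; "contact_force": force on the tool from outside, world axes, zero at the start; "torque": the same for the moment, N m; "finger_gap": finger opening in mm; "grasp_force": force on a finger pad.
Only numpy, scipy, OpenCV 4.12 (cv2) and the standard library are available. Lean on these libraries where they do the work, as an engineer would, in place of code of your own. Each camera call takes 0.05 s, during which the arm holds its last target. There are 200 camera calls.

## Task

Run the loose hex coupling nut on the reagent manifold down by hand: with the fingers, turn it clockwise (seen from above) until it goes stiff, with the wrench still off it. Then fit the open-ended wrench flat and fully down over the nut and swing its handle clockwise until the pointer on the collar under the nut comes right up to the black mark, using only the wrench for this last, stiff part. Let go and leave the wrench lying on the nut, and leave the vial and the amber jar standing where they are.

Things in the scene. Friction and masses are not known exactly. Their poses are not given: they have to be found in the camera images.
- plate: Reagent manifold: fixed grey painted metal plate 200 x 280 x 30 mm (x, y, z) flat on the bench, origin under its centre, z up. The hex nut stands upright at its centre. Along its +y edge (y = 105 mm) stand two capped round ports (30 mm wide, 26 mm tall, at x = 70 and 20), a loose rubber ring (32 mm wide, x = -30) and the vial (x = -65).
- nut: White plastic hex nut, 50 mm across flats, 30 mm tall, captive on a vertical axis; under it a steel collar (72 mm disc, 3 mm thick) lies on the plate. A pipe stub 32 mm wide sticks up 16 mm out of its top. Origin on the axis at its foot, 33 mm above the bench; its x axis is perpendicular to one pair of flats (the other pairs at +-60 degrees).
- nut_foot (a point): Point on the nut's axis at its foot, 33 mm above the bench; same axes as the nut.
- nut_top (a point): Point on the nut's axis at its top face, 63 mm above the bench; same axes as the nut.
- thread (a joint): How far the nut has been run down by hand (rad, grows clockwise seen from above): starts between 0 and 0.4, turns easily (0.1 N m), stops at 1.2 where it takes the collar along and goes stiff.
- collar (a joint): How far the collar and pointer have been tightened (rad, grows clockwise seen from above): starts between 0 and 0.12, stiff (0.7 N m), stop at 0.6 where the pointer is at the mark.
- pointer_tip (a point): Tip of the thin steel pointer on the collar, 62 mm from the nut's axis, 33 mm above the bench; it turns with the collar.
- mark (a point): Inner end of the black radial line painted on the plate, 65 mm from the nut's axis, 30 mm above the bench: the pointer is in line with it when the coupling is tight.
- wrench: Open-ended steel wrench, 200 mm long, 14 mm thick, 0.35 kg. Origin mid-jaw (where the nut's axis goes) on its underside; x out of the mouth, z up. Jaw gap 53 mm along y, from its back at x = -31 to 22 mm, then flared tips to 36; head 90 mm wide. Handle along -x, 24 mm wide, x = -49 to -165; balance near x = -45. Seated on the collar: underside 33 mm above the bench, prongs along flats.
- vial: Small glass vial, 32 mm wide, 50 mm tall, standing on the plate; origin under its centre. Leave alone.
- jar: Amber glass jar, 52 mm wide, 70 mm tall; origin under its centre. Leave alone.
Things that resemble listed ones, but are neither listed nor needed, are in the scene too. Several things look just like the wrench: the one meant starts farthest from the robot's base.

How it is judged:
By the outcome, as a careful person would: the job done as asked, in the order asked, and still so for the second after the job is handed in, with the robot touching nothing.
It also fails if it takes over 67 s, if anything falls off the work surface, if the arm or the gripper's body presses on something with over 40 N, if the wrist force passes 120 N, or if a joint passes its speed limit or range.

## Working session

There is one attempt and no reset: what is moved stays moved. The work goes in short steps, Python scripts to look and compute and a tool call to move; the robot and the scene stay as the last step left them, time stands still between calls to the robot, and variables do not carry over. Pictures are saved under pics/ and viewed, at most 11 in all, crops included, and the job is handed in when it is done.

Besides the shell and the picture viewer there is one more tool, called after "Emit:" as name(argument=value, ...), one argument or row to a line, values as JSON. send_rows: Moves the arm, as the interface text tells. Its arguments: {"type":"object","properties":{"commands":{"type":"array","items":{"type":"number"}},"squeeze":{"type":"number"}},"required":["commands"]}

```bash
mkdir -p pics && ls
python3 - <<'E'
from plant import bot, imaging, job
import cv2, numpy as np
s=bot.get_state(); print(s['time_s'],s['tool_pos'],s['eef_rot'],s['finger_gap'],s['contact_force'])
for n in ("side","top"):
    p,d=imaging.grab_frame(n); cv2.imwrite(f"pics/{n}0.png",p[:,:,::-1]); np.savez(f"{n}0.npz",p=p,d=d)
    c=imaging.camera_params(n); print(n,c['fovy'],c['cx'],c['cy'],np.round(c['R'],3).tolist(),np.round(c['t'],1))
print(imaging.camera_params("wrist"))
E
```

```text
pics
0.0 [ 110.87996448 -487.19422206  212.43249873] [-1.79938881e+02  8.43054499e-04  1.28223517e+01] 85.65267953678614 [ 0.10341764  0.384951   -0.42438709]
side 49.072601699024915 279.32674417501664 199.99536981204506 [[-0.984, -0.177, 0.008], [-0.1, 0.513, -0.853], [0.147, -0.84, -0.522]] [ 497.   118.7 1046.7]
top 48.23364507248928 274.93636178288244 207.78940184951628 [[-0.022, -1.0, -0.015], [-0.996, 0.024, -0.086], [0.086, 0.013, -0.996]] [ -18.7  504.1 1323.9]
{'fovy': 70.24956738797715, 'cx': 280.1357307797891, 'cy': 202.27905538020258, 'tool_from_camera': array([[ 9.65258062e-04, -9.53971091e-01, -2.99897025e-01,
         7.65133400e+01],
       [ 9.99999505e-01,  8.47870357e-04,  5.21558270e-04,
        -7.80848303e-01],
       [-2.43277714e-04, -2.99897380e-01,  9.53971437e-01,
        -1.60522543e+02],
       [ 0.00000000e+00,  0.00000000e+00,  0.00000000e+00,
         1.00000000e+00]])}
```

View pics/top0.png

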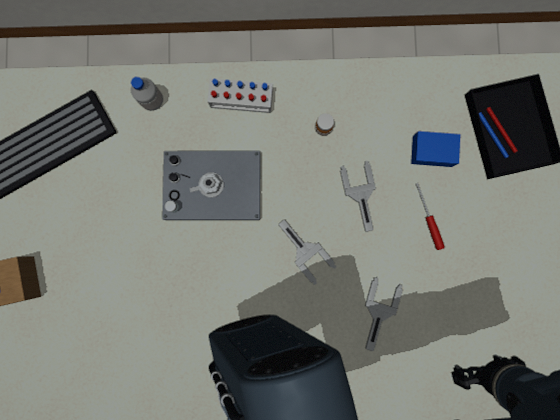

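View pics/side0.png

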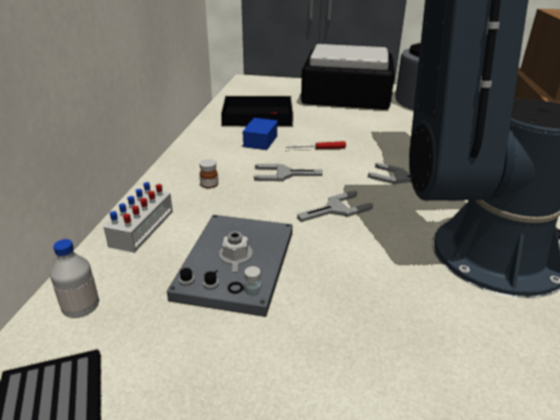

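The top view shows three wrench-like things: (358,195), (305,245) and (382,315). The robot base is near (270,420), so the one at (358,195) is the farthest and looks like the target. The plate is at (212,185), with the nut at (210,184), the vial at (171,206) and the amber jar at (325,124). The large bottle at (145,92) isn't the jar. Next I'll measure and check with one close crop.

```bash
cat > h.py <<'E'
import numpy as np, cv2
from scipy.spatial.transform import Rotation as Ro
from plant import bot, imaging, job
def cam(n, st=None):
    c=imaging.camera_params(n); f=210/np.tan(np.radians(c['fovy']/2))
    if n=='wrist':
        T=np.array(c['tool_from_camera']); Rt=Ro.from_euler('xyz',st['eef_rot'],degrees=True).as_matrix()
        Rc=Rt@T[:3,:3]; o=Rt@T[:3,3]+st['tool_pos']
    else:
        Rc=np.array(c['R']).T; o=-Rc@np.array(c['t'])
    return f,c['cx'],c['cy'],Rc,o
def ray(C,uv,z):
    f,cx,cy,Rc,o=C; uv=np.atleast_2d(uv).astype(float)
    d=np.c_[(uv[:,0]-cx)/f,(uv[:,1]-cy)/f,np.ones(len(uv))]@Rc.T
    return o+d*((z-o[2])/d[:,2])[:,None]
def proj(C,X):
    f,cx,cy,Rc,o=C; p=(np.atleast_2d(X)-o)@Rc
    return np.c_[f*p[:,0]/p[:,2]+cx,f*p[:,1]/p[:,2]+cy]
def cloud(C,d):
    f,cx,cy,Rc,o=C; v,u=np.mgrid[:d.shape[0],:d.shape[1]]
    return np.stack([(u-cx)/f*d,(v-cy)/f*d,d],-1)@Rc.T+o
E
python3 - <<'E'
from h import *
z=np.load('top0.npz');p=z['p'];d=z['d'];C=cam('top')
P=cloud(C,d)
for nm,(u,v) in dict(w1=(358,195),w2=(305,245),w3=(382,315),nut=(210,184),vial=(171,206),jar=(325,124),port=(174,160)).items(): print(nm,ray(C,(u,v),{'nut':70,'vial':75,'jar':70,'port':56}.get(nm,14))[0].round(),d[v,u],P[v,u].round())
# plate: height mask
m=((P[...,2]>20)&(P[...,2]<45)).astype(np.uint8); n,l,st,ce=cv2.connectedComponentsWithStats(m)
i=l[205,230]; print(st[i]); cs,_=cv2.findContours((l==i).astype(np.uint8),0,2); r=cv2.minAreaRect(max(cs,key=len)); b=cv2.boxPoints(r); print(b, ray(C,b,30).round(1),ray(C,b,30).mean(0).round(1))
# wrench
roi=np.zeros(m.shape,bool); roi[150:240,330:390]=1
m=(roi&(P[...,2]>6)&(d>0)).astype(np.uint8); ys,xs=np.nonzero(m); W=ray(C,np.c_[xs,ys],14)[:,:2]; print(len(W),W.mean(0)); c=W-W.mean(0); w,V=np.linalg.eigh(c.T@c); a=V[:,1]; print('axis',a,(c@a).min(),(c@a).max(), (c@V[:,0]).min(),(c@V[:,0]).max())
big=np.hstack([cv2.resize(p[145:225,155:270],None,fx=4,fy=4,interpolation=cv2.INTER_CUBIC),cv2.resize(p[150:230,330:400],None,fx=4,fy=4,interpolation=cv2.INTER_CUBIC)]); cv2.imwrite('pics/crop1.png',big[:,:,::-1])
E
```

```text
w1 [ 536. -271.   14.] 1355.9877 [ 536. -271.   11.]
w2 [ 395. -114.   14.] 1343.3136 [ 395. -114.   13.]
w3 [ 194. -325.   14.] 1323.7814 [ 194. -325.   13.]
nut [570. 148.  70.] 1298.5713 [569. 147.  77.]
vial [511. 256.  75.] 1288.4794 [510. 254.  83.]
jar [ 732. -177.   70.] 1312.8636 [ 731. -176.   72.]
port [643. 252.  56.] 1327.8658 [643. 252.  55.]
[ 162  150   98   70 6187]
[[162. 150.]
 [259. 150.]
 [259. 219.]
 [162. 219.]] [[678.2 292.3  30. ]
 [671.   11.8  30. ]
 [471.8  15.7  30. ]
 [478.3 292.6  30. ]] [574.8 153.1  30. ]
1096 [ 542.96667076 -276.23890436]
axis [-0.99581941 -0.09134382] -132.81497530560043 142.54922033758706 -100.3593113090976 99.76604635301669
```

View pics/crop1.png

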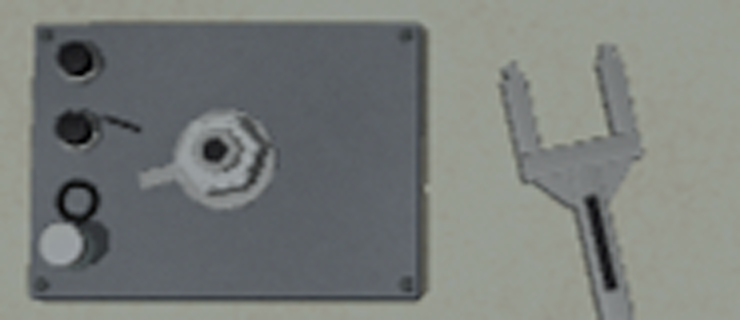

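The crop confirms the wrench choice: U-head at top, handle pointing down, so its yaw is about 10°. On the plate, the pointer is at crop (145,180) and the mark at crop (140,130), both on the +y side. The nut is near (574,152). I'll move above it.

Emit:
send_rows(
  commands=[0,0,0,0.028,-0.025,0,0.085,0,0,0,0.058,-0.051,0,0.085,0,0,0,0.088,-0.077,0,0.085,0,0,0,0.118,-0.1035,0,0.085,0,0,0,0.148,-0.13,0,0.085],
)

```text
time_s: 0.52
tool_pos: [226.8, -326.2, 212.7]
eef_rot: [-180.0, 0.0, 12.8]
contact_force: [1.5, -0.7, 0.7]
finger_gap: 84.9
grasp_force: 0.0
```

```bash
python3 -c "
from h import *
s=bot.get_state();print(s['time_s'],s['tool_pos'],s['eef_rot'],s['joint_positions'])"
```

```text
0.5167 [ 226.78476457 -326.18661462  212.67600796] [-1.79981547e+02  4.35625429e-03  1.27782199e+01] [-5.51930490e+01  1.40396387e-01 -1.56462565e+01  7.42320871e+01
  2.88307018e-03  1.12028731e+02]
```

Emit:
send_rows(
  commands=[0,0,-0.12,0.03,-0.026,0,0.085,0,0,-0.24,0.06,-0.052,0,0.085,0,0,-0.36,0.089,-0.078,0,0.085,0,0,-0.48,0.119,-0.104,0,0.085,0,0,-0.6,0.148,-0.13,0,0.085],
)

```text
time_s: 0.93
tool_pos: [342.4, -166.4, 212.9]
eef_rot: [180.0, -0.0, 47.5]
contact_force: [0.5, -1.6, 0.1]
finger_gap: 85.0
grasp_force: 0.0
```

Emit:
send_rows(
  commands=[0,0,-0.12,0.039,-0.005,0,0.085,0,0,-0.24,0.078,-0.009,0,0.085,0,0,-0.36,0.117,-0.014,0,0.085,0,0,-0.48,0.156,-0.019,0,0.085,0,0,-0.6,0.195,-0.023,0,0.085],
)

```text
time_s: 1.35
tool_pos: [458.0, -7.5, 212.8]
eef_rot: [-180.0, 0.0, 81.9]
contact_force: [-0.1, -1.2, 0.9]
finger_gap: 85.2
grasp_force: 0.0
```

Emit:
send_rows(
  commands=[0,0,-0.12,0.035,0.018,0,0.085,0,0,-0.24,0.07,0.037,0,0.085,0,0,-0.36,0.105,0.055,0,0.085,0,0,-0.48,0.14,0.073,0,0.085,0,0,-0.6,0.175,0.091,0,0.085],
)

```text
time_s: 1.77
tool_pos: [573.7, 152.1, 212.5]
eef_rot: [-180.0, -0.0, 116.3]
contact_force: [0.8, 0.8, 0.2]
finger_gap: 84.8
grasp_force: 0.0
```

Run:
```python
from h import *
s=bot.get_state();print(s['time_s'],s['tool_pos'],s['eef_rot'],s['joint_positions'])
p,d=imaging.grab_frame('wrist'); np.savez('w1.npz',p=p,d=d,pos=s['tool_pos'],rot=s['eef_rot'])
C=cam('wrist',s); print(proj(C,[[574,152,63],[574,152,79]]))
P=cloud(C,d); print(np.unique((P[150:270,200:360,2]/2).round()*2,return_counts=True))
cv2.imwrite('pics/w1.png',p[:,:,::-1])
```

```text
1.7667 [573.70317401 152.10152224 212.45005121] [-1.79968567e+02 -3.48777142e-03  1.16315340e+02] [ 1.48503684e+01  2.36838108e+01  1.37607607e+01  8.01084491e+01
 -2.82975434e-03  7.85350287e+01]
[[280.35223755 184.61770604]
 [280.34597743 188.43991596]]
(array([ -2.,  -0.,   2.,  26.,  28.,  30.,  32.,  34.,  36.,  38.,  40.,
        42.,  44.,  46.,  48.,  50.,  52.,  54.,  56.,  58.,  60.,  62.,
        64.,  66.,  72.,  74.,  76.,  78.,  80.,  82., 372.]), array([  345,  1227,    40,     5,  3037, 11224,   985,   249,    14,
           7,    12,    11,    14,    10,    10,    12,    14,    11,
           9,    17,    17,   309,   741,    70,     1,     9,   115,
         392,   205,     1,    87]))
```

View pics/w1.png

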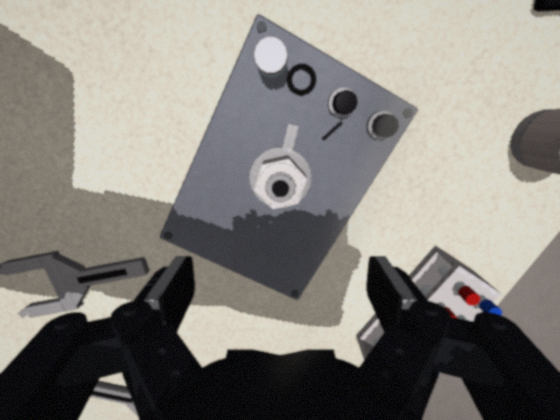

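The nut top sits at about (280,185) with its stub at (280,187). The pointer ends near (292,125) and the black mark runs (324,138)–(342,122). Next is the nut's centre and angle from depth.

```bash
cat >> h.py <<'E'
def hexfit(C,d,guess,r=40):
    P=cloud(C,d); near=np.hypot(P[...,0]-guess[0],P[...,1]-guess[1])<r
    m=(near&(P[...,2]>57)&(P[...,2]<69)).astype(np.uint8); stub=near&(P[...,2]>=69)
    ys,xs=np.nonzero(m); W=ray(C,np.c_[xs,ys],63)[:,:2]
    ys,xs=np.nonzero(stub); S=ray(C,np.c_[xs,ys],79)[:,:2]
    hull=cv2.convexHull(W.astype(np.float32))[:,0]; best=[]
    for a in range(0,60,1):
        n=np.array([[np.cos(np.radians(a+k*60)),np.sin(np.radians(a+k*60))] for k in range(3)])
        q=W@n.T; hi=np.percentile(q,99.5,0); lo=np.percentile(q,.5,0); best.append(((hi-lo).sum(),a,hi-lo,np.linalg.lstsq(n,(hi+lo)/2,rcond=None)[0]))
    best.sort(key=lambda b:b[0]); return best,W,S
E
python3 - <<'E'
from h import *
z=np.load('w1.npz'); s=dict(tool_pos=z['pos'],eef_rot=z['rot']); C=cam('wrist',s)
b,W,S=hexfit(C,z['d'],(574,152))
for x in b[:6]: print(x[1],x[0].round(1),x[2].round(1),x[3].round(1))
print(len(W),W.mean(0),S.mean(0),(S.max(0)+S.min(0))/2)
p=z['p']
for nm,zz,uv in (('ptr',33,(292,125)),('mark_in',30,(324,138)),('mark_out',30,(342,122))): print(nm,ray(C,uv,zz)[0])
cc,_=cv2.findContours(cv2.inRange(p,(60,60,70),(255,255,255)),0,2)
E
```

```text
9 149.8 [49.4 50.1 50.4] [573.7 152.6]
10 149.9 [49.4 50.1 50.4] [573.7 152.6]
7 149.9 [49.4 50.1 50.4] [573.7 152.6]
8 150.0 [49.5 50.1 50.4] [573.7 152.6]
11 150.4 [49.4 50.5 50.5] [573.7 152.6]
6 150.5 [49.7 50.2 50.6] [573.7 152.6]
1154 [572.49607314 155.20339275] [683.59006007 -69.60503094] [697.48682094 -24.02942858]
ptr [558.74875402 211.6544233   33.        ]
mark_in [597.71182317 214.94083879  30.        ]
mark_out [607.17881813 239.10090199  30.        ]
```

Emit:
send_rows(
  commands=[0,0,-0.12,0.0005,0,0.02,0.085,0,0,-0.24,0.0005,0,0.04,0.085,0,0,-0.36,0.0005,0,0.06,0.085,0,0,-0.48,0.0005,0,0.08,0.085,0,0,-0.6,0.0005,0,0.1,0.085],
)

```text
time_s: 2.23
tool_pos: [572.5, 150.6, 111.6]
eef_rot: [-180.0, -0.0, 150.7]
contact_force: [-0.1, -0.5, 0.4]
finger_gap: 85.0
grasp_force: 0.0
```

Emit:
send_rows(
  commands=[0,0,-0.1,0,0,0.01,0.085,0,0,-0.137,0,0,0.025,0.085,0,0,-0.137,0,0,0.04,0.085,0,0,-0.137,0,0,0.055,0.085,0,0,-0.137,0,0,0.062,0.085],
)

```text
time_s: 2.65
tool_pos: [571.7, 150.3, 48.8]
eef_rot: [-179.9, -0.1, 158.2]
contact_force: [-0.3, 0.4, -0.1]
finger_gap: 85.1
grasp_force: 0.0
```

Emit:
send_rows(
  commands=[0,0,0,0,0,0,0.045,0,0,0,0,0,0,0.045,0,0,0,0,0,0,0.045,0,0,0,0,0,0,0.045,0,0,0,0,0,0,0.045],
  squeeze=30,
)

```text
time_s: 3.07
tool_pos: [573.4, 150.8, 51.7]
eef_rot: [180.0, 0.1, 158.2]
contact_force: [-0.4, -0.9, -0.8]
finger_gap: 45.1
grasp_force: 0.0
```

Emit:
send_rows(
  commands=[0,0,0,0,0,0,0.045,0,0,0,0,0,0,0.045,0,0,0,0,0,0,0.045,0,0,0,0,0,0,0.045,0,0,0,0,0,0,0.045],
)

```text
time_s: 3.48
tool_pos: [572.9, 150.6, 50.9]
eef_rot: [-180.0, 0.0, 158.2]
contact_force: [-0.3, -0.7, 0.1]
finger_gap: 45.1
grasp_force: 0.0
```

```bash
python3 -c "
from h import *
s=bot.get_state();print({k:np.round(v,2) for k,v in s.items()})"
```

```text
{'time_s': np.float64(3.48), 'joint_positions': array([14.73, 27.35, -4.41, 58.23, -0.  , 36.55]), 'joint_velocities': array([ 0.01,  0.04,  0.06, -0.14, -0.03, -0.01]), 'joint_torque': array([  0.  , -88.53,  45.3 ,   0.  ,   0.  ,   0.  ]), 'tool_pos': array([572.93, 150.63,  50.92]), 'eef_rot': array([-180.  ,    0.  ,  158.18]), 'contact_force': array([-0.29, -0.72,  0.11]), 'torque': array([-0.01, -0.01,  0.03]), 'grasp_force': np.float64(0.0), 'finger_gap': np.float64(45.11)}
```

Run:
```python
from h import *
s=bot.get_state()
p,d=imaging.grab_frame('wrist'); cv2.imwrite('pics/w2.png',p[:,:,::-1])
p2,d2=imaging.grab_frame('side'); cv2.imwrite('pics/s2.png',cv2.resize(p2[210:320,150:330],None,fx=4,fy=4,interpolation=cv2.INTER_CUBIC)[:,:,::-1])
```

```text
(no output)
```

View pics/w2.png

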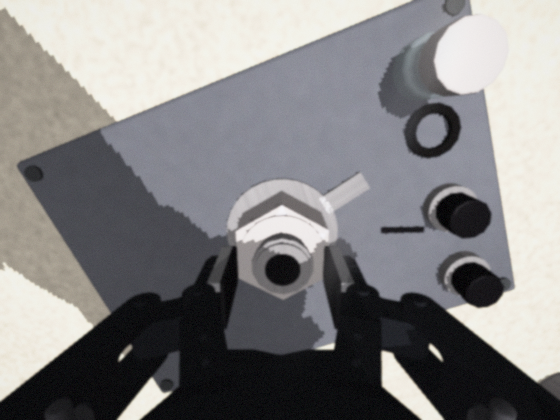

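The wrist view shows the nut centred at (282,265) between the pads (inner edges about 235 and 330), so the height and position look right. The grip force is still zero, so I'll close further.

Emit:
send_rows(
  commands=[0,0,0,0,0,0,0.035,0,0,0,0,0,0,0.035,0,0,0,0,0,0,0.035,0,0,0,0,0,0,0.035,0,0,0,0,0,0,0.035],
  squeeze=30,
)

```text
time_s: 4.0
tool_pos: [573.0, 150.6, 50.9]
eef_rot: [180.0, 0.0, 158.2]
contact_force: [-0.7, -0.5, 0.6]
finger_gap: 34.6
grasp_force: 0.0
```

```bash
python3 -c "
from h import *
s=bot.get_state();print({k:np.round(v,2) for k,v in s.items()})"
```

```text
{'time_s': np.float64(4.0), 'joint_positions': array([14.73, 27.35, -4.41, 58.23, -0.  , 36.55]), 'joint_velocities': array([-0.1 ,  0.01, -0.01, -0.08,  0.01,  0.04]), 'joint_torque': array([  0.  , -88.46,  45.27,   0.  ,  -0.  ,   0.  ]), 'tool_pos': array([572.96, 150.63,  50.93]), 'eef_rot': array([180.  ,   0.  , 158.18]), 'contact_force': array([-0.68, -0.52,  0.61]), 'torque': array([0.06, 0.03, 0.01]), 'grasp_force': np.float64(0.0), 'finger_gap': np.float64(34.56)}
```

View pics/s2.png

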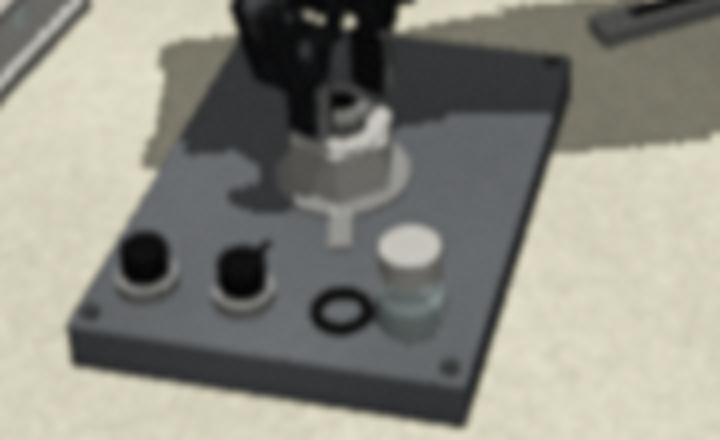

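The side crop shows the fingertips at about the nut's top (310,135), next to the stub rather than beside the flats. I'll measure where the tips really are from wrist depth.

Run:
```python
from h import *
s=bot.get_state(); p,d=imaging.grab_frame('wrist'); C=cam('wrist',s); P=cloud(C,d)
T=(P-s['tool_pos'])@Ro.from_euler('xyz',s['eef_rot'],degrees=True).as_matrix()
nutm=(np.abs(T[...,1])<10)&(np.abs(T[...,0])<40)&(d>0)
zz=P[...,2][nutm]; print('nut z hist',np.unique((zz/3).round()*3,return_counts=True))
m=(p.max(2)<60)&(np.abs(T[...,1])>14)&(np.abs(T[...,1])<45)&(np.abs(T[...,0])<25)&(d>0)
print(m.sum(),np.percentile(T[m],[1,5,25,50,75,95,99],axis=0).round(1))
b,W,S=hexfit(C,d,(573.5,152.5)); print(b[0],len(W))
C2=cam('side');p2,d2=imaging.grab_frame('side'); P2=cloud(C2,d2)
n=np.hypot(P2[...,0]-573,P2[...,1]-152)<60; m2=n&(p2.max(2)<50)&(P2[...,2]>34); print(np.percentile(P2[m2],[0,1,5,25,50],axis=0).round(1))
m3=n&(p2.min(2)>110)&(P2[...,2]>34);print('nut side z max',np.percentile(P2[m3],[5,50,90,99],axis=0).round(1))
```

```text
nut z hist (array([ 27.,  30.,  33.,  36.,  39.,  42.,  45.,  48.,  51.,  54.,  57.,
        60.,  63.,  66.,  69.,  72.,  75.,  78.,  81., 141., 144., 147.,
       150., 153., 156., 159., 162., 165., 168., 171.]), array([  13,  260,  500,   46,   39,   49,   45,   57,   56,   57,   59,
         68,  896,  233,   38,    8,  176, 1675,  225,   88,  448,  564,
        717,  822,  892,  960,  898,  229,  311,    8]))
21292 [[ -10.1  -44.8 -117.5]
 [  -7.5  -43.8 -114.6]
 [   5.9  -27.  -101.5]
 [  12.1  -15.3  -83.9]
 [  17.3   23.1  -72.6]
 [  19.8   42.6  -44.9]
 [  20.6   44.6  -29.2]]
(np.float64(150.44522901287755), 11, array([50.74710462, 48.46771583, 51.23040856]), array([572.64047838, 152.95216235])) 3057
[[514.5  98.2  63.4]
 [522.5 108.8  81.2]
 [530.1 137.  119.6]
 [547.8 177.4 223.3]
 [564.6 186.8 330.9]]
nut side z max [[529.9 123.9  58.4]
 [556.2 159.5  63.8]
 [572.5 175.7 241.5]
 [613.3 200.9 405. ]]
```

Wrist and side depth agree that the real gripper sits about 30 mm farther back than the reported TCP implies. The tips are near z = 67 and the body at 141, so the fingers closed above the nut. I'll open, go about 29 mm lower, and regrip.

Emit:
send_rows(
  commands=[0,0,0,0,0,0,0.085,0,0,0,0,0,0,0.085,0,0,0,0,0.001,0,0.085,0,0,0,0,0.002,0,0.085,0,0,0,0,0.002,0,0.085],
)

```text
time_s: 4.52
tool_pos: [573.7, 152.7, 50.9]
eef_rot: [180.0, 0.0, 158.2]
contact_force: [0.2, 0.3, 0.3]
finger_gap: 84.9
grasp_force: 0.0
```

Emit:
send_rows(
  commands=[0,0,0,0,0,0.006,0.085,0,0,0,0,0,0.012,0.085,0,0,0,0,0,0.018,0.085,0,0,0,0,0,0.024,0.085,0,0,0,0,0,0.029,0.085],
)

```text
time_s: 4.93
tool_pos: [573.3, 152.4, 20.8]
eef_rot: [-180.0, -0.0, 158.2]
contact_force: [-0.1, 0.0, -0.4]
finger_gap: 84.7
grasp_force: 0.0
```

Emit:
send_rows(
  commands=[0,0,0,0,0,0,0.04,0,0,0,0,0,0,0.04,0,0,0,0,0,0,0.04,0,0,0,0,0,0,0.04,0,0,0,0,0,0,0.04],
  squeeze=30,
)

```text
time_s: 5.35
tool_pos: [573.5, 151.8, 22.4]
eef_rot: [-179.9, 0.0, 158.2]
contact_force: [-4.1, -4.7, 6.2]
finger_gap: 49.4
grasp_force: 30.8
```

```bash
python3 -c "
from h import *
s=bot.get_state();print({k:np.round(v,2) for k,v in s.items()})"
```

```text
{'time_s': np.float64(5.35), 'joint_positions': array([14.86, 28.83, -6.49, 54.7 , -0.07, 36.7 ]), 'joint_velocities': array([ 0.02, -0.02, -0.12,  0.01, -0.03,  0.04]), 'joint_torque': array([ 2.940e+00, -8.693e+01,  4.547e+01, -2.450e+00,  1.450e+00,
        8.000e-02]), 'tool_pos': array([573.5 , 151.75,  22.4 ]), 'eef_rot': array([-1.7993e+02,  2.0000e-02,  1.5816e+02]), 'contact_force': array([-4.14, -4.68,  6.16]), 'torque': array([-1.18,  0.78,  0.03]), 'grasp_force': np.float64(30.82), 'finger_gap': np.float64(49.39)}
```

Gripped. I'll turn clockwise (tool +z).

Emit:
send_rows(
  commands=[0,0,0.07,0,0,0,0.04,0,0,0.14,0,0,0,0.04,0,0,0.21,0,0,0,0.04,0,0,0.28,0,0,0,0.04,0,0,0.35,0,0,0,0.04],
)

```text
time_s: 5.77
tool_pos: [573.6, 151.8, 22.4]
eef_rot: [-180.0, 0.0, 137.9]
contact_force: [-3.9, -5.8, 4.7]
finger_gap: 49.8
grasp_force: 30.8
```

Emit:
send_rows(
  commands=[0,0,0.07,0,0,0,0.04,0,0,0.14,0,0,0,0.04,0,0,0.21,0,0,0,0.04,0,0,0.28,0,0,0,0.04,0,0,0.35,0,0,0,0.04],
)

```text
time_s: 6.18
tool_pos: [573.7, 151.9, 22.4]
eef_rot: [-180.0, 0.1, 117.9]
contact_force: [-1.8, -4.7, 3.8]
finger_gap: 49.2
grasp_force: 30.7
```

```bash
cat > st.py <<'E'
from h import *
s=bot.get_state();print(s['time_s'],s['tool_pos'].round(1),s['eef_rot'].round(2),'F',s['contact_force'].round(1),'T',s['torque'].round(2),'jt',s['joint_torque'].round(2),s['joint_positions'].round(1),s['finger_gap'].round(1),s['grasp_force'].round(1))
E
python3 st.py; sleep 0; python3 st.py
```

```text
Traceback (most recent call last):
  File "st.py", line 2, in <module>
    s=bot.get_state();print(s['time_s'],s['tool_pos'].round(1),s['eef_rot'].round(2),'F',s['contact_force'].round(1),'T',s['torque'].round(2),'jt',s['joint_torque'].round(2),s['joint_positions'].round(1),s['finger_gap'].round(1),s['grasp_force'].round(1))
                                                                                                                                                                                                            ^^^^^^^^^^^^^^^^^^^^^
AttributeError: 'float' object has no attribute 'round'
Traceback (most recent call last):
  File "st.py", line 2, in <module>
    s=bot.get_state();print(s['time_s'],s['tool_pos'].round(1),s['eef_rot'].round(2),'F',s['contact_force'].round(1),'T',s['torque'].round(2),'jt',s['joint_torque'].round(2),s['joint_positions'].round(1),s['finger_gap'].round(1),s['grasp_force'].round(1))
                                                                                                                                                                                                            ^^^^^^^^^^^^^^^^^^^^^
AttributeError: 'float' object has no attribute 'round'
```

Emit:
send_rows(
  commands=[0,0,0.02,0,0,0,0.04,0,0,0.04,0,0,0,0.04,0,0,0.06,0,0,0,0.04,0,0,0.08,0,0,0,0.04,0,0,0.08,0,0,0,0.04],
  squeeze=20,
)

```text
time_s: 6.6
tool_pos: [573.7, 151.9, 22.4]
eef_rot: [-180.0, 0.1, 113.4]
contact_force: [-2.5, -4.2, 3.6]
finger_gap: 49.5
grasp_force: 30.6
```

```bash
cat > st.py <<'E'
from h import *
s=bot.get_state();r=lambda k,n=1:np.round(s[k],n)
print(r('time_s',2),r('tool_pos'),r('eef_rot',2),'F',r('contact_force'),'T',r('torque',2),'j5,6',r('joint_torque',2)[4:],'q6',r('joint_positions')[5],r('finger_gap'),r('grasp_force'))
E
python3 st.py
```

```text
6.6 [573.7 151.9  22.4] [-1.8000e+02  6.0000e-02  1.1339e+02] F [-2.5 -4.2  3.6] T [-0.9   0.36 -0.08] j5,6 [1.24 0.47] q6 81.5 49.5 30.6
```

Emit:
send_rows(
  commands=[0,0,0.015,0,0,0,0.04,0,0,0.03,0,0,0,0.04,0,0,0.03,0,0,0,0.04,0,0,0.03,0,0,0,0.04,0,0,0.03,0,0,0,0.04],
)

```text
time_s: 7.02
tool_pos: [573.7, 151.9, 22.4]
eef_rot: [180.0, 0.1, 111.7]
contact_force: [-2.2, -4.3, 3.5]
finger_gap: 49.2
grasp_force: 30.6
```

```bash
python3 st.py
```

```text
7.02 [573.7 151.9  22.4] [1.8000e+02 6.0000e-02 1.1175e+02] F [-2.2 -4.3  3.5] T [-0.94  0.41 -0.08] j5,6 [ 1.24 -0.07] q6 83.1 49.2 30.6
```

Emit:
send_rows(
  commands=[0,0,0.02,0,0,0,0.04,0,0,0.04,0,0,0,0.04,0,0,0.04,0,0,0,0.04,0,0,0.04,0,0,0,0.04,0,0,0.04,0,0,0,0.04],
)

```text
time_s: 7.43
tool_pos: [573.7, 151.9, 22.4]
eef_rot: [180.0, 0.1, 109.5]
contact_force: [-1.5, -5.2, 3.3]
finger_gap: 49.5
grasp_force: 30.6
```

```bash
python3 st.py
```

```text
7.43 [573.7 151.9  22.4] [1.8000e+02 6.0000e-02 1.0945e+02] F [-1.5 -5.2  3.3] T [-0.97  0.36 -0.07] j5,6 [ 1.24 -0.07] q6 85.4 49.5 30.6
```

Emit:
send_rows(
  commands=[0,0,0.02,0,0,0,0.04,0,0,0.04,0,0,0,0.04,0,0,0.04,0,0,0,0.04,0,0,0.04,0,0,0,0.04,0,0,0.04,0,0,0,0.04],
)

```text
time_s: 7.85
tool_pos: [573.8, 151.9, 22.4]
eef_rot: [180.0, 0.1, 107.2]
contact_force: [-2.0, -4.9, 3.9]
finger_gap: 49.7
grasp_force: 30.8
```

```bash
python3 st.py
```

```text
7.85 [573.8 151.9  22.4] [1.7999e+02 6.0000e-02 1.0718e+02] F [-2.  -4.9  3.9] T [-0.96  0.38  0.39] j5,6 [1.34 0.36] q6 87.7 49.7 30.8
```

Emit:
send_rows(
  commands=[0,0,0.01,0,0,0,0.04,0,0,0.01,0,0,0,0.04,0,0,0.01,0,0,0,0.04,0,0,0.01,0,0,0,0.04,0,0,0.01,0,0,0,0.04],
)

```text
time_s: 8.27
tool_pos: [573.8, 151.9, 22.4]
eef_rot: [180.0, 0.1, 106.6]
contact_force: [-2.4, -5.3, 3.9]
finger_gap: 49.6
grasp_force: 30.9
```

```bash
python3 st.py
```

```text
8.27 [573.8 151.9  22.4] [1.7999e+02 7.0000e-02 1.0662e+02] F [-2.4 -5.3  3.9] T [-1.01  0.29  0.5 ] j5,6 [1.37 0.51] q6 88.2 49.6 30.9
```

The torque stepped from −0.07 to 0.5 N·m, so the nut has gone stiff after a 51.5° turn. I'll release, rise, measure the nut and pointer, then go over the wrench.

Emit:
send_rows(
  commands=[0,0,0,0,0,0,0.085,0,0,0,0,0,0,0.085,0,0,0,0,0,0,0.085,0,0,0,0,0,0,0.085,0,0,0,0,0,-0.01,0.085],
)

```text
time_s: 8.68
tool_pos: [572.6, 152.3, 30.7]
eef_rot: [-179.9, -0.0, 106.6]
contact_force: [-1.1, 0.5, -0.9]
finger_gap: 84.8
grasp_force: 0.0
```

Emit:
send_rows(
  commands=[0,0,0,0,0,-0.03,0.085,0,0,0,0,0,-0.07,0.085,0,0,0,0,0,-0.11,0.085,0,0,0,0,0,-0.15,0.085,0,0,0,0,0,-0.17,0.085],
)

```text
time_s: 9.1
tool_pos: [574.7, 152.8, 207.9]
eef_rot: [179.7, 0.0, 106.6]
contact_force: [0.9, 0.1, 0.7]
finger_gap: 84.9
grasp_force: 0.0
```

```bash
cat > nut.py <<'E'
from h import *
s=bot.get_state(); p,d=imaging.grab_frame('wrist'); C=cam('wrist',s); print(s['tool_pos'],s['eef_rot'])
b,W,S=hexfit(C,d,(573.7,152.6))
for x in b[:5]: print(x[1],x[0].round(1),x[2].round(1),x[3].round(1))
c=np.array([573.7,152.6])
# polar profile at r=52..60 on pointer/mark: bright = pointer, dark = mark
for r,z,nm,f in ((52,33,'ptr',np.argmax),(74,30,'mark',np.argmin)):
    a=np.radians(np.arange(40,130,0.5)); acc=0
    for rr in (r-4,r-2,r,r+2,r+4):
        uv=proj(C,np.c_[c[0]+rr*np.cos(a),c[1]+rr*np.sin(a),np.full(len(a),z)]).astype(np.float32)
        acc=acc+cv2.remap(p.astype(np.float32).mean(2),uv[:,0:1],uv[:,1:2],1)[:,0]
    acc=acc-np.median(acc); w=np.clip(acc if nm=='ptr' else -acc,0,None); w[w<w.max()*.5]=0
    print(nm,(np.degrees(a)*w).sum()/w.sum(), np.degrees(a)[w>0][[0,-1]])
cv2.imwrite('pics/nutlast.png',p[:,:,::-1])
E
python3 nut.py; python3 st.py
```

```text
[574.67015548 152.77485465 207.87585699] [1.79669613e+02 7.41111408e-03 1.06616405e+02]
18 149.9 [49.4 50.2 50.3] [573.8 152.5]
19 150.0 [49.5 50.2 50.3] [573.8 152.6]
17 150.1 [49.6 50.3 50.2] [573.8 152.5]
16 150.3 [49.7 50.2 50.3] [573.8 152.6]
20 150.6 [49.7 50.4 50.4] [573.8 152.5]
ptr 102.99095558302655 [ 96.5 109.5]
mark 69.26189499355962 [68.  70.5]
9.15 [575.6 153.1 210. ] [1.7950e+02 1.0000e-02 1.0662e+02] F [-0.2 -0.1  3.4] T [ 0.04  0.03 -0.03] j5,6 [ 0. -0.] q6 88.3 85.2 0.0
```

Emit:
send_rows(
  commands=[0,0,-0.097,-0.026,-0.012,0,0.085,0,0,-0.194,-0.053,-0.025,0,0.085,0,0,-0.291,-0.079,-0.037,0,0.085,0,0,-0.388,-0.106,-0.049,0,0.085,0,0,-0.485,-0.132,-0.0615,0,0.085],
)

```text
time_s: 9.57
tool_pos: [552.1, 7.2, 202.6]
eef_rot: [180.0, 0.0, 134.7]
contact_force: [1.1, 1.3, -0.3]
finger_gap: 84.6
grasp_force: 0.0
```

Emit:
send_rows(
  commands=[0,0,-0.097,-0.018,-0.023,0,0.085,0,0,-0.194,-0.035,-0.046,0,0.085,0,0,-0.291,-0.053,-0.07,0,0.085,0,0,-0.388,-0.07,-0.093,0,0.085,0,0,-0.485,-0.088,-0.116,0,0.085],
)

```text
time_s: 9.98
tool_pos: [530.6, -136.9, 202.7]
eef_rot: [180.0, 0.0, 162.5]
contact_force: [0.7, -0.1, -1.2]
finger_gap: 85.1
grasp_force: 0.0
```

Emit:
send_rows(
  commands=[0,0,-0.097,-0.005,-0.029,0,0.085,0,0,-0.194,-0.009,-0.057,0,0.085,0,0,-0.291,-0.014,-0.086,0,0.085,0,0,-0.388,-0.019,-0.115,0,0.085,0,0,-0.485,-0.024,-0.144,0,0.085],
)

```text
time_s: 10.4
tool_pos: [509.5, -281.4, 202.7]
eef_rot: [-180.0, 0.0, -169.7]
contact_force: [0.7, 0.2, -0.2]
finger_gap: 85.2
grasp_force: 0.0
```

Run:
```python
from h import *
s=bot.get_state(); p,d=imaging.grab_frame('wrist'); C=cam('wrist',s); print(s['time_s'],s['tool_pos'],s['eef_rot'])
np.savez('w3.npz',p=p,d=d,pos=s['tool_pos'],rot=s['eef_rot']); cv2.imwrite('pics/w3.png',p[:,:,::-1])
```

```text
10.4 [ 509.51196928 -281.42912293  202.6648147 ] [-1.7998314e+02  2.6013246e-02 -1.6974575e+02]
```

View pics/w3.png

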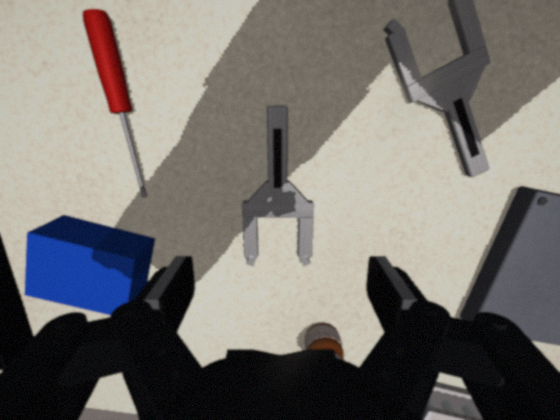

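The wrench is nearly aligned with the tool. Its handle runs from (278,108) to (278,185), the head base is at (278,200), and the prong tips are at (250,262) and (306,262). Now the pose.

```bash
cat > wr.py <<'E'
from h import *
def wrench(C,d,box,zr):
    P=cloud(C,d); m=((P[...,2]>zr[0])&(P[...,2]<zr[1])&(d>0)).astype(np.uint8)
    mm=np.zeros_like(m); u0,u1,v0,v1=box; mm[v0:v1,u0:u1]=m[v0:v1,u0:u1]
    n,l,st,_=cv2.connectedComponentsWithStats(mm); i=1+np.argmax(st[1:,4]); ys,xs=np.nonzero(l==i)
    return np.c_[xs,ys],st[i]
E
python3 - <<'E'
from wr import *
z=np.load('w3.npz'); s=dict(tool_pos=z['pos'],eef_rot=z['rot']); C=cam('wrist',s)
uv,st=wrench(C,z['d'],(225,335,90,290),(7,22)); print(st)
W=ray(C,uv,14)[:,:2]
h=W[uv[:,1]<175]; c=h.mean(0); w,V=np.linalg.eigh(np.cov((h-c).T)); a=V[:,1]; a=a if a[0]>0 else -a; n=np.array([-a[1],a[0]])
t=(W-c)@a; q=(W-c)@n
print('yaw',np.degrees(np.arctan2(a[1],a[0])),'t',np.percentile(t,[0.2,99.8]),'handle w',np.percentile(q[uv[:,1]<175],[1,99]))
print('z',np.median(cloud(C,z['d'])[uv[:,1],uv[:,0],2]))
tip=np.percentile(t,99.8); tail=np.percentile(t,.2)
for nm,o in (('from tip',tip-36),('from tail',tail+165)):
    print(nm,'origin',c+a*o, 'headq',)
hd=(t>tip-40); print('head q range',np.percentile(q[hd],[.5,99.5]))
g=c+a*(tail+165-70); print('grip pt x=-70',g)
R=Ro.from_euler('xyz',z['rot'],degrees=True).as_matrix(); print('tool shift',R.T@(np.r_[g,14]-z['pos']))
E
```

```text
[ 242  106   72  161 4795]
yaw 10.809228607863815 t [-37.23964572 161.03518478] handle w [-11.47072412  11.20969702]
z 13.444132933871686
from tip origin [ 591.27669923 -268.05414492] headq
from tail origin [ 593.9535162  -267.54306791] headq
head q range [-44.57664082  43.25427858]
grip pt x=-70 [ 525.19552224 -280.67083492]
tool shift [-15.48237656  -1.99023519 188.67245724]
```

Emit:
send_rows(
  commands=[0,0,-0.009,-0.005,-0.001,0.03,0.085,0,0,-0.009,-0.01,-0.002,0.065,0.085,0,0,-0.009,-0.0155,-0.002,0.1,0.085,0,0,-0.009,-0.0155,-0.002,0.135,0.085,0,0,-0.009,-0.0155,-0.002,0.16,0.085],
)

```text
time_s: 10.87
tool_pos: [524.8, -278.7, 39.5]
eef_rot: [179.9, -0.1, -169.5]
contact_force: [-0.2, -1.1, -0.4]
finger_gap: 85.3
grasp_force: 0.0
```

Emit:
send_rows(
  commands=[0,0,0,0,0,0.018,0.085,0,0,0,0,0,0.034,0.085,0,0,0,0,0,0.046,0.085,0,0,0,0,0,0.053,0.085,0,0,0,0,0,0.0555,0.085],
)

```text
time_s: 11.28
tool_pos: [525.2, -279.1, -14.2]
eef_rot: [180.0, -0.0, -169.5]
contact_force: [0.6, -0.1, 0.1]
finger_gap: 84.8
grasp_force: 0.0
```

Emit:
send_rows(
  commands=[0,0,0,0,0,0,0.03,0,0,0,0,0,0,0.03,0,0,0,0,0,0,0.03,0,0,0,0,0,0,0.015,0,0,0,0,0,0,0.015],
  squeeze=60,
)

```text
time_s: 11.7
tool_pos: [526.0, -279.7, -13.0]
eef_rot: [-180.0, 0.0, -169.5]
contact_force: [0.1, 0.7, 0.6]
finger_gap: 24.9
grasp_force: 0.1
```

Emit:
send_rows(
  commands=[0,0,0,0,0,0,0.015,0,0,0,0,0,0,0.015,0,0,0,0,0,0,0.015,0,0,0,0,0,0,0.015,0,0,0,0,0,0,0.015],
)

```text
time_s: 12.12
tool_pos: [526.1, -279.7, -12.7]
eef_rot: [-179.9, 0.1, -169.5]
contact_force: [-1.2, 0.6, 8.8]
finger_gap: 22.3
grasp_force: 59.5
```

```bash
python3 st.py
```

```text
12.12 [ 526.1 -279.7  -12.7] [-1.7995e+02  6.0000e-02 -1.6951e+02] F [-1.2  0.6  8.8] T [ 0.09  0.39 -0.1 ] j5,6 [ 0.15 -0.09] q6 -38.5 22.3 59.5
```

Gripped (gap 22.3, 60 N). I'll lift and carry it to a pre-insertion point, with the handle along 227° and the mouth about 80 mm short of the nut. The mouth will slide over the nut 9 mm high, then be lowered.

Emit:
send_rows(
  commands=[0,0,0,0,0,-0.008,0.015,0,0,0,0,0,-0.024,0.015,0,0,0,0,0,-0.043,0.015,0,0,0,0,0,-0.062,0.015,0,0,0,0,0,-0.073,0.015],
)

```text
time_s: 12.53
tool_pos: [526.1, -279.6, 61.7]
eef_rot: [-179.9, 0.1, -169.5]
contact_force: [1.2, 0.1, -3.3]
finger_gap: 21.9
grasp_force: 59.6
```

Emit:
send_rows(
  commands=[0,0,-0.05,0,0.02,0,0.015,0,0,-0.12,-0.001,0.055,0,0.015,0,0,-0.19,-0.002,0.091,0,0.015,0,0,-0.26,-0.002,0.128,0,0.015,0,0,-0.32,-0.003,0.164,0,0.015],
)

```text
time_s: 12.95
tool_pos: [497.7, -116.1, 59.4]
eef_rot: [180.0, -0.0, -151.0]
contact_force: [0.7, -0.1, -2.8]
finger_gap: 22.0
grasp_force: 59.7
```

Emit:
send_rows(
  commands=[0,0,-0.07,-0.012,0.035,0,0.015,0,0,-0.14,-0.024,0.07,0,0.015,0,0,-0.21,-0.036,0.102,0,0.015,0,0,-0.27,-0.047,0.133,0,0.015,0,0,-0.32,-0.054,0.154,0,0.015],
)

```text
time_s: 13.37
tool_pos: [470.9, 45.9, 59.6]
eef_rot: [180.0, 0.0, -132.6]
contact_force: [1.0, -1.3, -3.1]
finger_gap: 22.0
grasp_force: 59.7
```

```bash
python3 st.py
cat > look.py <<'E'
from wr import *
import sys
zlo,zhi,nm=float(sys.argv[1]),float(sys.argv[2]),sys.argv[3]
s=bot.get_state()
for n in ('top','side'):
    p,d=imaging.grab_frame(n); np.savez(f'{n}_{nm}.npz',p=p,d=d,pos=s['tool_pos'],rot=s['eef_rot'])
    C=cam(n); c=proj(C,[[545,120,60]])[0]; u,v=int(c[0]),int(c[1])
    im=p[max(0,v-50):v+50,max(0,u-65):u+65]; cv2.imwrite(f'pics/{n}_{nm}.png',cv2.resize(im,None,fx=3,fy=3,interpolation=cv2.INTER_CUBIC)[:,:,::-1])
a=cv2.imread(f'pics/top_{nm}.png');b=cv2.imread(f'pics/side_{nm}.png'); cv2.imwrite(f'pics/both_{nm}.png',np.hstack([a,b]))
E
python3 look.py 55 100 pre
```

```text
13.37 [470.9  45.9  59.6] [ 1.7998e+02  2.0000e-02 -1.3258e+02] F [ 1.  -1.3 -3.1] T [-0.06 -0.03 -0.01] j5,6 [0.08 0.39] q6 -41.9 22.0 59.7
```

View pics/both_pre.png

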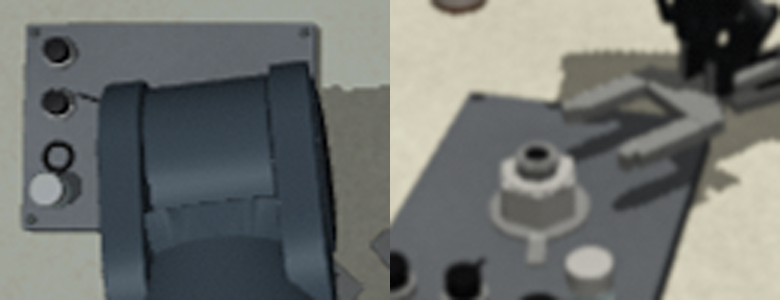

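The side view shows the wrench held level with its mouth facing the nut: prong tips at crop (565,108) and (625,155), nut at (537,180). A quick check of in-hand alignment relative to the nut, from side depth.

Run:
```python
from wr import *
z=np.load('side_pre.npz');d=z['d'];p=z['p'];C=cam('side');P=cloud(C,d)
tp=z['pos'];yaw=np.radians(z['rot'][2]+180); a=np.array([np.cos(yaw),np.sin(yaw)]);n=np.array([-a[1],a[0]])
m=(np.abs(P[...,2]-86)<5)&(np.hypot(P[...,0]-tp[0],P[...,1]-tp[1])<170)&(p.max(2)>75)
Q=P[m]; t=(Q[:,:2]-tp[:2])@a; q=(Q[:,:2]-tp[:2])@n
print(m.sum(),'z vs t',[(k,np.median(Q[(t>k-8)&(t<k+8),2]).round(1)) for k in (30,45,75,95) if ((t>k-8)&(t<k+8)).sum()])
print('t',np.percentile(t,[1,99,99.7]))
uv=np.argwhere(m)[:,::-1]; W=ray(C,uv,np.median(Q[:,2]))[:,:2]; t=(W-tp[:2])@a; q=(W-tp[:2])@n
for k in (40,50,60,70,80,90,98):
    g=(t>k-5)&(t<k+5); qq=q[g]; 
    if g.sum(): print(k,g.sum(),'lo',np.percentile(qq,[1]).round(1),'hi',np.percentile(qq,99).round(1),'inner',qq[qq<0].max().round(1) if (qq<0).any() else None,qq[qq>0].min().round(1) if (qq>0).any() else None)
b,Wn,S=hexfit(C,d,(573.7,152.5)); print('nut',b[0][1],b[0][3],b[0][2])
```

```text
666 z vs t [(30, np.float64(84.9)), (45, np.float64(84.7)), (75, np.float64(84.8)), (95, np.float64(84.4))]
t [-91.51665368 103.43280286 105.11216653]
40 84 lo [-39.6] hi 50.2 inner -1.1 0.3
50 48 lo [-41.] hi 48.2 inner -21.3 28.9
60 53 lo [-41.6] hi 50.2 inner -21.3 29.4
70 53 lo [-41.1] hi 51.3 inner -20.7 29.0
80 51 lo [-41.4] hi 48.4 inner -18.1 29.9
90 51 lo [-40.6] hi 49.6 inner -21.3 29.1
98 44 lo [-40.6] hi 50.2 inner -23.3 30.8
nut 21 [572.1107048  155.46696275] [48.83620315 53.18884914 54.30770606]
```

Emit:
send_rows(
  commands=[0,0,0,0,-0.001,0.006,0.015,0,0,0,0,-0.002,0.014,0.015,0,0,0,0,-0.003,0.022,0.015,0,0,0,0,-0.0037,0.028,0.015,0,0,0,0,-0.0037,0.03,0.015],
)

```text
time_s: 13.88
tool_pos: [473.7, 40.0, 27.9]
eef_rot: [179.9, -0.1, -132.9]
contact_force: [-0.6, 0.7, -3.1]
finger_gap: 22.4
grasp_force: 59.7
```

Emit:
send_rows(
  commands=[0,0,0,0,0,0,0.015,0,0,0,0,0,0,0.015,0,0,0,0,0,0,0.015,0,0,0,0,0,0,0.015,0,0,0,0,0,0,0.015],
)

```text
time_s: 14.3
tool_pos: [474.7, 40.9, 29.7]
eef_rot: [-180.0, 0.0, -132.8]
contact_force: [-0.4, 0.1, -2.8]
finger_gap: 21.8
grasp_force: 59.7
```

```bash
python3 st.py
python3 - <<'E'
from h import *
s=bot.get_state(); tp=np.array(s['tool_pos']); a=np.array([.6794,.7337]);n=np.array([-.7337,.6794])
for g in ((527.7,101.8),):
    v=np.array(g)-tp[:2]; print('along',v@a,'lat n',v@n)
    R=Ro.from_euler('xyz',s['eef_rot'],degrees=True).as_matrix(); print('tool shift',R.T@np.r_[v,0])
E
```

```text
14.3 [474.7  40.9  29.7] [-1.7998e+02  2.0000e-02 -1.3284e+02] F [-0.4  0.1 -2.8] T [-0.05 -0.   -0.01] j5,6 [0.03 0.  ] q6 -42.2 21.8 59.7
along 80.70024423494017 lat n 2.4554118182372426
tool shift [-8.07026991e+01  2.50664533e+00  3.39950920e-02]
```

```bash
cat > lat.py <<'E'
from wr import *
s=bot.get_state(); p,d=imaging.grab_frame('side'); C=cam('side');P=cloud(C,d)
tp=np.array(s['tool_pos']);yaw=np.radians(s['eef_rot'][2]+180); a=np.array([np.cos(yaw),np.sin(yaw)]);n=np.array([-a[1],a[0]])
zt=tp[2]+12.7+14; m=(np.abs(P[...,2]-zt+1)<5)&(p.max(2)>75)
uv=np.argwhere(m)[:,::-1]; W=ray(C,uv,zt)[:,:2]; t=(W-tp[:2])@a; q=(W-tp[:2])@n
print(tp,'median z',np.median(P[m][(t>40)&(t<100)&(abs(q)<60)][:,2]),zt)
for k in (40,50,60,70,80,90,98):
    g=(t>k-5)&(t<k+5)&(abs(q)<60); qq=q[g]
    if g.sum()>4: print(k,g.sum(),'lo/hi',np.percentile(qq,[2,98]).round(1),'mid',np.percentile(qq,[2,98]).mean().round(1))
# nut: white side/top pixels; axis direction from stub top hole & nut top
m2=(P[...,2]>58)&(P[...,2]<68)&(np.hypot(P[...,0]-573,P[...,1]-153)<38)&(p.min(2)>100)
N=ray(C,np.argwhere(m2)[:,::-1],63)[:,:2]; q2=(N-tp[:2])@n; print('nut top lat',np.percentile(q2,[1,99]),np.percentile(q2,[1,99]).mean(), N.mean(0))
m3=(P[...,2]>74)&(P[...,2]<86)&(np.hypot(P[...,0]-573,P[...,1]-153)<25); N=ray(C,np.argwhere(m3)[:,::-1],79)[:,:2]; q3=(N-tp[:2])@n; print('stub top lat',np.percentile(q3,[1,99]),np.percentile(q3,[1,99]).mean())
E
python3 lat.py
```

```text
[474.66848922  40.91593865  29.6837453 ] median z 54.82846319180658 56.38374530472994
40 87 lo/hi [-39.   48.2] mid 4.6
50 52 lo/hi [-40.8  50.8] mid 5.0
60 52 lo/hi [-41.5  48.6] mid 3.6
70 53 lo/hi [-40.8  48.4] mid 3.8
80 54 lo/hi [-41.5  51.2] mid 4.8
90 52 lo/hi [-40.2  49. ] mid 4.4
98 44 lo/hi [-39.1  47.3] mid 4.1
nut top lat [-19.79910374  31.40503127] 5.80296376392954 [569.89541573 161.4660152 ]
stub top lat [-9.90748768 21.98294878] 6.037730552447324
```

Emit:
send_rows(
  commands=[0,0,0,-0.004,0.002,0,0.015,0,0,0,-0.012,0.002,0,0.015,0,0,0,-0.022,0.002,0,0.015,0,0,0,-0.032,0.002,0,0.015,0,0,0,-0.04,0.002,0,0.015],
)

```text
time_s: 14.77
tool_pos: [501.3, 72.8, 29.4]
eef_rot: [-180.0, 0.0, -132.8]
contact_force: [0.5, 0.6, -3.8]
finger_gap: 21.9
grasp_force: 59.7
```

Emit:
send_rows(
  commands=[0,0,0,-0.004,0,0,0.015,0,0,0,-0.008,0,0,0.015,0,0,0,-0.012,0,0,0.015,0,0,0,-0.015,0,0,0.015,0,0,0,-0.015,0,0,0.015],
)

```text
time_s: 15.18
tool_pos: [510.7, 82.9, 29.4]
eef_rot: [-180.0, 0.0, -132.8]
contact_force: [0.1, -0.1, -3.5]
finger_gap: 21.7
grasp_force: 59.7
```

```bash
python3 st.py; python3 lat.py
```

```text
15.18 [510.7  82.9  29.4] [-1.8000e+02  1.0000e-02 -1.3283e+02] F [ 0.1 -0.1 -3.5] T [-0.05  0.04  0.02] j5,6 [0.04 0.12] q6 -38.0 21.7 59.7
[510.66675348  82.87555561  29.38360125] median z 54.53232464131713 56.08360124581672
40 88 lo/hi [-39.2  49.1] mid 5.0
50 57 lo/hi [-40.7  47.5] mid 3.4
60 53 lo/hi [-41.5  49.8] mid 4.2
70 33 lo/hi [-40.7  49.6] mid 4.5
80 45 lo/hi [-41.6  49.9] mid 4.2
90 52 lo/hi [-40.9  48.9] mid 4.0
98 47 lo/hi [-40.4  45.4] mid 2.5
nut top lat [-22.49989144  29.21700543] 3.3585569943681755 [569.61402823 161.41987387]
stub top lat [-12.03934595  19.43306955] 3.696861800559808
```

Emit:
send_rows(
  commands=[0,0,0,-0.004,-0.0003,0,0.015,0,0,0,-0.01,-0.0005,0,0.015,0,0,0,-0.016,-0.0005,0,0.015,0,0,0,-0.021,-0.0005,0,0.015,0,0,0,-0.025,-0.0005,0,0.015],
)

```text
time_s: 15.65
tool_pos: [528.3, 101.2, 29.4]
eef_rot: [-180.0, 0.0, -132.8]
contact_force: [-0.0, -0.7, -3.1]
finger_gap: 22.3
grasp_force: 59.7
```

Emit:
send_rows(
  commands=[0,0,0,0,0,0,0.015,0,0,0,0,0,0.002,0.015,0,0,0,0,0,0.004,0.015,0,0,0,0,0,0.006,0.015,0,0,0,0,0,0.007,0.015],
)

```text
time_s: 16.07
tool_pos: [527.4, 100.4, 22.0]
eef_rot: [180.0, -0.0, -132.8]
contact_force: [0.1, -0.0, -3.2]
finger_gap: 21.8
grasp_force: 59.7
```

```bash
python3 st.py; python3 lat.py
```

```text
16.07 [527.4 100.4  22. ] [ 1.7998e+02 -3.0000e-02 -1.3284e+02] F [ 0.1 -0.  -3.2] T [ 0.01  0.01 -0.05] j5,6 [ 0.03 -0.  ] q6 -36.4 21.8 59.7
[527.37989459 100.38217288  21.98963562] median z 47.18779582077849 48.689635616116945
40 55 lo/hi [-0.4 49.6] mid 24.6
50 33 lo/hi [27.2 50.1] mid 38.6
60 39 lo/hi [22.4 49.1] mid 35.7
70 46 lo/hi [-42.   48.8] mid 3.4
80 64 lo/hi [-40.6  49.2] mid 4.3
90 91 lo/hi [-40.4  46.9] mid 3.2
98 66 lo/hi [-38.6  46.6] mid 4.0
nut top lat [-22.09884187  30.04114272] 3.9711504237224275 [570.11639716 161.53481072]
stub top lat [-11.66368984  19.80786017] 4.072085164603761
```

Emit:
send_rows(
  commands=[0,0,0,0,0,0.0005,0.015,0,0,0,0,0,0.001,0.015,0,0,0,0,0,0.0015,0.015,0,0,0,0,0,0.002,0.015,0,0,0,0,0,0.002,0.015],
)

```text
time_s: 16.53
tool_pos: [527.7, 100.5, 20.4]
eef_rot: [-180.0, 0.0, -132.8]
contact_force: [-0.2, 0.6, -2.4]
finger_gap: 21.6
grasp_force: 59.8
```

```bash
python3 st.py
```

```text
16.53 [527.7 100.5  20.4] [-180.      0.   -132.84] F [-0.2  0.6 -2.4] T [-0.03 -0.04  0.01] j5,6 [ 0.05 -0.01] q6 -36.4 21.6 59.8
```

Emit:
send_rows(
  commands=[0,0,0,0,0,0.0003,0.015,0,0,0,0,0,0.0006,0.015,0,0,0,0,0,0.0009,0.015,0,0,0,0,0,0.0012,0.015,0,0,0,0,0,0.0012,0.015],
)

```text
time_s: 16.95
tool_pos: [527.7, 100.4, 19.4]
eef_rot: [-180.0, 0.0, -132.8]
contact_force: [-3.2, -2.9, 5.7]
finger_gap: 22.1
grasp_force: 60.8
```

```bash
python3 st.py
```

```text
16.95 [527.7 100.4  19.4] [-179.99    0.   -132.84] F [-3.2 -2.9  5.7] T [-0.36  0.66 -0.03] j5,6 [0.42 0.03] q6 -36.4 22.1 60.8
```

Seated: Fz went from −3 to +6 N. I'll swing clockwise about the nut axis, in arcs.

Emit:
send_rows(
  commands=[0,0,0.05,0,0.0035,0,0.015,0,0,0.1,-0.0002,0.0069,0,0.015,0,0,0.15,-0.0006,0.0104,0,0.015,0,0,0.2,-0.0012,0.0138,0,0.015,0,0,0.25,-0.0019,0.0172,0,0.015],
)

```text
time_s: 17.37
tool_pos: [516.5, 113.7, 19.5]
eef_rot: [-180.0, 0.0, -147.3]
contact_force: [-2.4, -2.8, 4.6]
finger_gap: 22.0
grasp_force: 60.7
```

```bash
python3 st.py
```

```text
17.37 [516.5 113.7  19.5] [-1.7998e+02  2.0000e-02 -1.4727e+02] F [-2.4 -2.8  4.6] T [-0.35  0.2   0.63] j5,6 [ 0.49 -1.11] q6 -20.3 22.0 60.7
```

Emit:
send_rows(
  commands=[0,0,0.05,0,0.0035,0,0.015,0,0,0.1,-0.0002,0.0069,0,0.015,0,0,0.15,-0.0006,0.0104,0,0.015,0,0,0.2,-0.0012,0.0138,0,0.015,0,0,0.25,-0.0019,0.0172,0,0.015],
)

```text
time_s: 17.78
tool_pos: [508.9, 129.2, 19.5]
eef_rot: [-180.0, 0.0, -161.6]
contact_force: [-1.1, -3.3, 4.3]
finger_gap: 21.9
grasp_force: 60.7
```

```bash
python3 st.py; python3 look.py 0 0 sw1
python3 - <<'E'
from h import *
z=np.load('side_sw1.npz'); p=z['p']; C=cam('side')
c=np.array([572.1,155.5]) # nut axis in side calibration
for r,zz,nm in ((54,33,'ptr'),(74,30,'mark')):
    a=np.radians(np.arange(40,130,0.5)); acc=0
    for rr in (r-4,r-2,r,r+2,r+4):
        uv=proj(C,np.c_[c[0]+rr*np.cos(a),c[1]+rr*np.sin(a),np.full(len(a),zz)]).astype(np.float32)
        acc=acc+cv2.remap(p.astype(np.float32).mean(2),uv[:,0:1],uv[:,1:2],1)[:,0]
    acc=acc-np.median(acc); w=np.clip(acc if nm=='ptr' else -acc,0,None); w[w<w.max()*.5]=0
    print(nm,(np.degrees(a)*w).sum()/w.sum(), np.degrees(a)[w>0][[0,-1]])
E
```

```text
17.78 [508.9 129.2  19.5] [-1.7997e+02  3.0000e-02 -1.6160e+02] F [-1.1 -3.3  4.3] T [-0.44  0.01  0.62] j5,6 [ 0.68 -1.22] q6 -4.1 21.9 60.7
ptr 95.8850377388263 [ 75.  129.5]
mark 65.90691103761134 [59.5 72. ]
```

View pics/side_sw1.png

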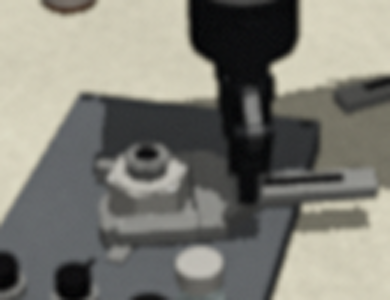

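The pointer (118,252) is approaching the mark (90,262). I'll continue with smaller steps.

Emit:
send_rows(
  commands=[0,0,0.03,0,0.0021,0,0.015,0,0,0.06,-0.0001,0.0042,0,0.015,0,0,0.09,-0.0002,0.0062,0,0.015,0,0,0.12,-0.0004,0.0083,0,0.015,0,0,0.12,-0.0004,0.0083,0,0.015],
)

```text
time_s: 18.3
tool_pos: [506.6, 137.2, 19.4]
eef_rot: [-180.0, 0.0, -168.3]
contact_force: [-2.3, -1.4, 5.2]
finger_gap: 21.8
grasp_force: 60.7
```

```bash
python3 st.py
```

```text
18.3 [506.6 137.2  19.4] [-1.7999e+02  3.0000e-02 -1.6832e+02] F [-2.3 -1.4  5.2] T [-0.25  0.17  0.4 ] j5,6 [0.26 1.43] q6 3.5 21.8 60.7
```

Emit:
send_rows(
  commands=[0,0,0.02,0,0.0014,0,0.015,0,0,0.04,0,0.0028,0,0.015,0,0,0.04,0,0.0028,0,0.015,0,0,0.04,0,0.0028,0,0.015,0,0,0.04,0,0.0028,0,0.015],
)

```text
time_s: 18.72
tool_pos: [506.2, 139.8, 19.4]
eef_rot: [180.0, 0.0, -170.5]
contact_force: [-1.8, -1.0, 5.7]
finger_gap: 21.8
grasp_force: 60.7
```

```bash
python3 st.py
```

```text
18.72 [506.2 139.8  19.4] [ 1.7999e+02  3.0000e-02 -1.7051e+02] F [-1.8 -1.   5.7] T [-0.24  0.12  0.38] j5,6 [0.27 0.43] q6 5.9 21.8 60.7
```

Emit:
send_rows(
  commands=[0,0,0.02,0,0.0014,0,0.015,0,0,0.03,0,0.0021,0,0.015,0,0,0.03,0,0.0021,0,0.015,0,0,0.03,0,0.0021,0,0.015,0,0,0.03,0,0.0021,0,0.015],
)

```text
time_s: 19.13
tool_pos: [505.9, 141.8, 19.4]
eef_rot: [-180.0, 0.0, -172.2]
contact_force: [-1.1, -1.8, 5.1]
finger_gap: 21.7
grasp_force: 60.7
```

```bash
python3 st.py
```

```text
19.13 [505.9 141.8  19.4] [-1.8000e+02  3.0000e-02 -1.7223e+02] F [-1.1 -1.8  5.1] T [-0.33  0.08  0.44] j5,6 [0.48 0.45] q6 7.9 21.7 60.7
```

Emit:
send_rows(
  commands=[0,0,0.02,0,0.0014,0,0.015,0,0,0.03,0,0.0021,0,0.015,0,0,0.03,0,0.0021,0,0.015,0,0,0.03,0,0.0021,0,0.015,0,0,0.03,0,0.0021,0,0.015],
)

```text
time_s: 19.55
tool_pos: [505.6, 143.9, 19.4]
eef_rot: [-180.0, 0.0, -174.0]
contact_force: [-0.2, -2.0, 5.0]
finger_gap: 22.1
grasp_force: 60.7
```

```bash
python3 st.py; python3 look.py 0 0 sw2
python3 - <<'E'
from h import *
z=np.load('side_sw2.npz'); C=cam('side'); c=proj(C,[[590,205,32]])[0].astype(int)
print(c); im=z['p'][c[1]-30:c[1]+30,c[0]-40:c[0]+40]; cv2.imwrite('pics/ptr2.png',cv2.resize(im,None,fx=8,fy=8,interpolation=cv2.INTER_CUBIC)[:,:,::-1])
E
```

```text
19.55 [505.6 143.9  19.4] [-1.8000e+02  3.0000e-02 -1.7395e+02] F [-0.2 -2.   5. ] T [-0.41  0.1   0.39] j5,6 [0.54 0.44] q6 9.8 22.1 60.7
[221 267]
```

View pics/ptr2.png

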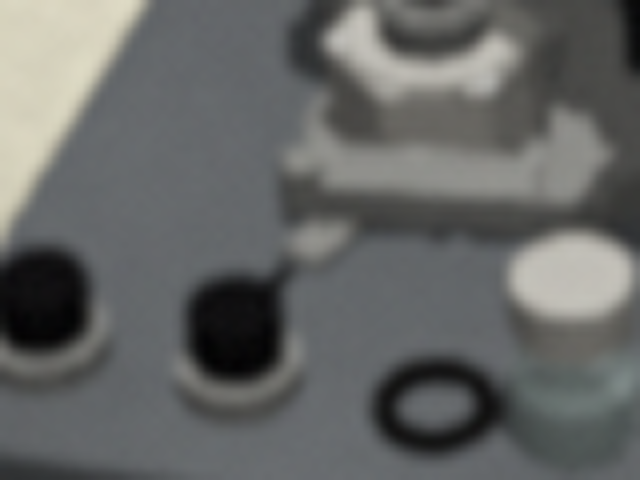

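The pointer (318,242) is almost in line with the mark (283,275). I'll continue gently to the stop.

Emit:
send_rows(
  commands=[0,0,0.02,0,0.0014,0,0.015,0,0,0.03,0,0.0021,0,0.015,0,0,0.03,0,0.0021,0,0.015,0,0,0.03,0,0.0021,0,0.015,0,0,0.03,0,0.0021,0,0.015],
)

```text
time_s: 20.07
tool_pos: [505.5, 145.8, 19.4]
eef_rot: [-180.0, 0.0, -175.7]
contact_force: [-0.8, -3.0, 3.9]
finger_gap: 21.9
grasp_force: 60.8
```

```bash
python3 st.py
```

```text
20.07 [505.5 145.8  19.4] [-1.7998e+02  4.0000e-02 -1.7567e+02] F [-0.8 -3.   3.9] T [-0.71 -0.1   0.51] j5,6 [0.99 0.54] q6 11.8 21.9 60.8
```

Emit:
send_rows(
  commands=[0,0,0.02,0,0.0014,0,0.015,0,0,0.03,0,0.0021,0,0.015,0,0,0.03,0,0.0021,0,0.015,0,0,0.03,0,0.0021,0,0.015,0,0,0.03,0,0.0021,0,0.015],
)

```text
time_s: 20.48
tool_pos: [505.5, 147.5, 19.4]
eef_rot: [-179.9, 0.1, -177.4]
contact_force: [0.1, -6.2, 5.0]
finger_gap: 21.9
grasp_force: 60.9
```

```bash
python3 st.py
```

```text
20.48 [505.5 147.5  19.4] [-1.7993e+02  6.0000e-02 -1.7739e+02] F [ 0.1 -6.2  5. ] T [-1.35 -0.46  0.78] j5,6 [2.07 0.81] q6 13.7 21.9 60.9
```

Emit:
send_rows(
  commands=[0,0,0.02,0,0.0014,0,0.015,0,0,0.02,0,0.0014,0,0.015,0,0,0.02,0,0.0014,0,0.015,0,0,0.02,0,0.0014,0,0.015,0,0,0.02,0,0.0014,0,0.015],
)

```text
time_s: 20.9
tool_pos: [505.7, 148.7, 19.5]
eef_rot: [-179.9, 0.1, -178.5]
contact_force: [3.1, -9.3, 3.7]
finger_gap: 22.0
grasp_force: 61.0
```

```bash
python3 st.py
```

```text
20.9 [505.7 148.7  19.5] [-1.7991e+02  9.0000e-02 -1.7854e+02] F [ 3.1 -9.3  3.7] T [-1.75 -0.72  0.95] j5,6 [2.76 0.98] q6 15.0 22.0 61.0
```

The torque about the nut is now about 1.6 N·m with hardly any further movement, so the collar is at its stop. I'll open partially (the vial is close), lift straight up, and verify.

Emit:
send_rows(
  commands=[0,0,0,0,0,0,0.05,0,0,0,0,0,0,0.05,0,0,0,0,0,0,0.05,0,0,0,0,0,0,0.05,0,0,0,0,0,0,0.05],
)

```text
time_s: 21.32
tool_pos: [504.7, 149.7, 19.1]
eef_rot: [180.0, -0.0, -178.6]
contact_force: [0.3, 0.1, -0.4]
finger_gap: 49.9
grasp_force: 0.0
```

Emit:
send_rows(
  commands=[0,0,0,0,0,-0.01,0.05,0,0,0,0,0,-0.03,0.05,0,0,0,0,0,-0.06,0.05,0,0,0,0,0,-0.09,0.05,0,0,0,0,0,-0.12,0.05],
)

```text
time_s: 21.73
tool_pos: [504.5, 149.6, 141.3]
eef_rot: [180.0, 0.0, -178.7]
contact_force: [0.7, 0.7, -1.0]
finger_gap: 50.2
grasp_force: 0.0
```

Emit:
send_rows(
  commands=[0,0,0,0.03,0,-0.04,0.05,0,0,0,0.06,0,-0.07,0.05,0,0,0,0.09,0,-0.07,0.05,0,0,0,0.1,0,-0.07,0.05,0,0,0,0.1,0,-0.07,0.05],
)

```text
time_s: 22.15
tool_pos: [403.2, 147.4, 210.9]
eef_rot: [179.9, 0.1, -178.6]
contact_force: [0.2, 0.2, 0.3]
finger_gap: 50.1
grasp_force: 0.0
```

Emit:
send_rows(
  commands=[0,0,0,0,0,0,0.05,0,0,0,0,0,0,0.05,0,0,0,0,0,0,0.05,0,0,0,0,0,0,0.05,0,0,0,0,0,0,0.05],
)

```text
time_s: 22.57
tool_pos: [405.1, 147.2, 208.8]
eef_rot: [-180.0, -0.1, -178.7]
contact_force: [1.3, -0.0, -0.0]
finger_gap: 50.1
grasp_force: 0.0
```

```bash
python3 st.py
python3 - <<'E'
from h import *
C=cam('side'); p,d=imaging.grab_frame('side'); P=cloud(C,d); c=proj(C,[[565,180,40]])[0].astype(int)
ims=[cv2.resize(p[c[1]-35:c[1]+40,c[0]-50:c[0]+50],None,fx=4,fy=4,interpolation=cv2.INTER_CUBIC)]
C=cam('top'); p,d=imaging.grab_frame('top'); P=cloud(C,d); np.savez('topf.npz',p=p,d=d); c=proj(C,[[555,165,40]])[0].astype(int)
ims.append(cv2.resize(p[c[1]-37:c[1]+38,c[0]-50:c[0]+50],None,fx=4,fy=4,interpolation=cv2.INTER_CUBIC))
cv2.imwrite('pics/final.png',np.hstack(ims)[:,:,::-1])
E
```

```text
22.57 [405.1 147.2 208.8] [-1.7998e+02 -5.0000e-02 -1.7869e+02] F [ 1.3 -0.  -0. ] T [-0.02  0.03 -0.08] j5,6 [-0. -0.] q6 18.7 50.1 0.0
```

View pics/final.png

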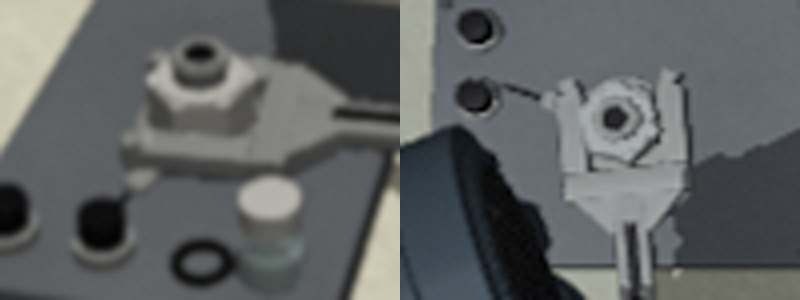

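The final picture shows the wrench flat on the nut, and the pointer (side crop (145,178), top crop (548,98)) meeting the mark. The vial is untouched. One numeric check of wrench level and pointer angle.

Run:
```python
from h import *
z=np.load('topf.npz');p=z['p'];d=z['d'];C=cam('top');P=cloud(C,d); a0=np.load('top0.npz'); 
def px(x,y): return proj(C,[[x,y,47]])[0].round().astype(int)
for x,y in ((530,152),(510,150),(480,149),(450,148),(590,186),(590,118)):
    u,v=px(x,y); print((x,y),np.median(P[v-1:v+2,u-1:u+2,2]).round(1))
c=np.array([573.7,152.6]); a=np.radians(np.arange(55,120,.5))
for r,zz,s,nm in (((53,56,59),33,1,'ptr'),((70,74,78),30,-1,'mark')):
    acc=0
    for rr in r:
        uv=proj(C,np.c_[c[0]+rr*np.cos(a),c[1]+rr*np.sin(a),np.full(len(a),zz)]).astype(np.float32); acc=acc+cv2.remap(p.astype(np.float32).mean(2),uv[:,0:1],uv[:,1:2],1)[:,0]
    w=np.clip(s*(acc-np.median(acc)),0,None); w[w<w.max()*.5]=0; print(nm,(np.degrees(a)*w).sum()/w.sum(),np.degrees(a)[w>0][[0,-1]])
for nm,(x,y,zz) in dict(vial=(511,256,80),jar=(732,-177,70)).items():
    u,v=proj(C,[[x,y,zz]])[0].round().astype(int); print(nm,np.abs(p[v-8:v+8,u-8:u+8].astype(int)-a0['p'][v-8:v+8,u-8:u+8]).mean(),P[v,u].round())
```

```text
(530, 152) 48.1
(510, 150) 47.7
(480, 149) 46.4
(450, 148) 47.5
(590, 186) 48.0
(590, 118) 50.1
ptr 67.63333050536089 [55.  74.5]
mark 68.74844882813387 [67.  70.5]
vial 59.08203125 [447.  99. 739.]
jar 11.631510416666666 [ 731. -176.   71.]
```

```bash
python3 -c "
from plant import job
print(job.job_done())"
```

```text
the job is handed in; nothing more can be done
None
```

I ran the nut down by hand until it went stiff. With the wrench I then tightened it to the collar's stop, with the pointer in line with the mark to about 1°. The wrench is lying flat on the nut with the gripper clear, the vial and jar are where they stood, and the job was handed in at about 23 s.

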